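Clip the tether reel onto the bench post

ROBOT

A 6-joint arm with a two-finger parallel gripper is mounted at the origin on the work surface. World frame = base frame: x ahead of the robot, y to its left, z up, the work surface at z = 0. Lengths are in m, angles in rad, forces in N, time in s.
With the tool pointing down it reaches from about 0.35 to 0.975 m from the base axis. Payload 4.9 kg.
Tool frame: the origin (TCP) lies between the finger pads; the fingertips stand 22 mm ahead of it and the grasp point (between the pads) lies 3 mm ahead of it; z points along the fingers, y is the line along which they close (so a half turn about z gives the same grasp; the last joint's range is limited). The gripper opens to 85 mm and grips with 20 to 120 N. Pads are 22 mm wide; open, the fingers measure 114 mm over their backs; the gripper's body (76 mm by 85 mm) begins 54 mm behind the grasp point. The pads swing forward as they close: fully open they stand 13 mm farther back than shut.
Start: joints at [-0.119, 0.053, 1.613, -0, 1.476, -0.119], TCP at [0.625, 0, 0.253] pointing down, gripper open.
Joint ranges: [-3.01, 3.01], [-1.01, 2.22], [0.06, 2.58], [-1.02, 4.17], [0.09, 2.62], [-3.14, 3.14]. Speed limits (rad/s): [2.57, 2.57, 3.14, 3.14, 3.14, 3.14].

INTERFACE

Orientations are given as a unit quaternion [w, x, y, z].
In Python, from plant import state, grab_frame, get_calibration, job_done, recognise, regions_of gives the robot as it stands.
- The arm moves only by the tool apply_moves, never from a script. Its argument "targets" is a list of rows, each an object with "translation": the shift along the tool's x, y, z normalised to -1 to 1, where 1 is 100 mm, a list of three; "twist": the turn about the tool's z normalised to -1 to 1, where 1 is 0.1 rad; "hand": the opening, from 0 (shut) to 1 (fully open). A call has 1 to 8 rows; each row shifts and turns the commanded pose from where the row before left it, along the tool's axes as they then stand; what a row does not reach is not made up. A row lasts 1/10 s, in which the tool goes at most 50 mm and 8.59 degrees, less where a joint would pass 70% of its speed; a pose out of reach is approached as far as the arm can. A call with a number of a shift or a turn outside -1 to 1 is refused whole. A call with a gripper value outside its range is refused whole. The fingers move at their own pace and stop on an object; the grip force is fixed at half the most. Time passes only in rows, so rows that do not move let the fingers close. It gives the time, the measured TCP pose, the force, the opening and the grip force at its end, in the units of the state.
- state(): the state, without advancing time (a new reading comes with each control period).
- grab_frame(name): name is "scene" or "side" or "wrist"; returns the picture (384x512x3 uint8, red, green, blue); there is no depth.
- get_calibration(name): a dict with "camera_matrix" (3x3 intrinsics, pixels), "pose" (4x4, takes a point from camera to world coordinates). Camera axes: x right, y up, looking along -z (the intrinsics and any distortion apply to the point x, -y, -z); pixel columns grow to the right and rows downward; lengths in m; the calibration is good to about 2 mm. A picture is of the moment at which its call begins: read the wrist's pose just before it. get_calibration takes no time and is no camera call; for the wrist camera it gives the pose at the moment of the call.
- job_done(): hands the job in; it is judged then, once.
Trained networks look in the newest picture that a camera, given by its name, has taken for a name from the list of things; names that differ only in an ending like _2 or _b are one class to them, and where a whole thing is asked for, a point or a joint stands for the part that bears it (a point fixed in the world has none). Each returns a list of dicts, best first, with "score" (0 to 1); they miss things now and then, are a little off and sometimes report something else, mostly with a low value. They report only what shows in the picture. A call takes as long as a camera call. They do not tell look-alikes from the thing itself.
- recognise(camera, query): "point" ([x, y, z] in m, in world coordinates, good to about 4 mm: the middle of the surface that is visible of it).
- regions_of(camera, query): "pixels" (384x512 bool, what is visible of it).
The state is a dict: "time": time; "joint_pos": joint angles; "joint_vel": joint speeds; "joint_efforts": joint torques, N m; "tool_pos": TCP position; "tool_rot": TCP orientation; "contact_force": force on the tool from outside, world axes, zero at the start; "ft_torque": the same for the moment, N m; "gripper_width": opening from 0.0 (shut) to 1.0 (fully open); "grasp_force": force on a finger pad.
Only numpy, scipy, OpenCV 4.12 (cv2) and the standard library are available. Lean on these libraries where they do the work, as an engineer would, in place of code of your own. Each camera call takes 0.05 s, during which the arm holds its last target. There are 200 camera calls.

TASK

Lift the tool-tether reel out of its pocket in the wooden block and clip its snap hook onto the steel loop of the bench post: press the gate of the hook against the front bar of the loop until the bar has passed in under the nose and the gate has sprung shut behind it. Then let the reel's weight down gently onto the bar and leave it hanging there, upright and still. Work by feel: never load the loop with more than 15 newtons, and do not shift the thread cone, the ring weight or the shears.

Things in the scene. Friction and masses are not known exactly. Their poses are not given: they have to be found in the camera images.
- reel: Tool-tether reel with snap hook, one rigid piece 175 mm tall, about 0.36 kg, stands upright in its pocket, hook up. Origin: centre of its foot's underside (24 x 18 mm); z up; x from the hook's spine to its gate; y its thickness. Black and orange disc housing 58 mm across, 22 mm thick, centre z = 37 mm. Steel hook above it in the x-z plane: 10 mm thick, 50 mm wide, z = 71 to 175 mm.
- hook_grip (a point): Point on the hook's spine, at x = -22, y = 0, z = 134 mm of the reel. The spine is a straight 10 x 10 mm bar along z, from z = 84 to 144 mm of the reel: the place to hold it from above, fingers on its two y faces.
- bow (a point): Under the top of the 10 mm round bow of the hook: the centre of a 10 mm bar when the reel hangs on it, at x = 0, y = 0, z = 159 mm of the reel (the bow is right above it). Its centre must be above about z = 150 mm for the gate to shut under it.
- nose (a point): Centre of the round end (radius 5 mm) of the hook's nose, at x = 18, y = 0, z = 147 mm of the reel. A 10 mm bar passes under it from outside only with its centre below z = 137 mm, and rises past its inner side only with its centre at x below 8 mm.
- gate (a joint): Angle (rad) of the brass gate, an 8 mm rod. 0: shut, upright at x = 18 mm of the reel, from its pin at z = 86 mm up to the nose. Swings only inwards, to a hard stop at 0.377 rad, and springs back. Pushed near its tip it needs about 2 N to start and 7 N at the stop, plus friction. Fully open, the gap to the nose is about 13 mm: a 10 mm bar just gets through, sliding up along the open gate.
- gate_tip (a point): Centre of the round upper end (radius 4 mm) of the gate, 56 mm from its pin: shut at x = 18, z = 142 mm of the reel, fully open at x = -3, z = 138 mm.
- post: Fixed bench post: steel column 22 mm in diameter, 234 mm tall, on a flange 80 mm across. A blue collar clamps an arm with a level loop of 10 mm round steel. Origin on the table, 85 mm before the column's axis; x towards the column; y along the loop's front bar. Collar and arm are set by hand and clamped tight: find the bar by feel. Nothing on it gives under 15 N.
- bar_nominal (a point): Nominal place of the middle of the loop's front bar (on its centre line): 206 mm above the origin of the post. The real one lies up to 12 mm off along x and up to 8 mm off in height. The bar runs 24 mm either way along y, side bars at its ends, back bar 46 mm behind it (+x). Hook on with the spine outside (-x side), nose down through the hole (38 x 36 mm).
- block: Fixed wooden tool block, 110 (x) x 116 (y) x 46 mm, origin at the centre of its underside. Two open pockets 68 mm (x) by 27 mm (y), 36 mm deep: at y = -24 mm stands the reel, loosely, its x along the block's, foot on the pocket floor at z = 10 mm; the one at y = 24 mm is empty.
- cone: Bystander: green cone of thread, 56 mm across, 122 mm tall, standing; origin at the centre of its underside.
- weight: Bystander: grey ring-shaped pattern weight, 84 mm across, 14 mm high, lying flat; origin at the centre of its underside.
- shears: Bystander: tailor's shears with orange and blue handles lying flat, about 200 mm long along y, 13 mm high; origin at the pivot, on the table.
Not all that is in view belongs to the job. There is more than one size of the reel; the job needs the smaller.

How it is judged:
By the outcome, as a careful person would: the job done as asked, in the order asked, and still so for the second after the job is handed in, with the robot touching nothing.
It also fails if it takes over 72 s, if anything falls off the work surface, if the arm or the gripper's body presses on something with over 40 N, if the wrist force passes 120 N, or if a joint passes its speed limit or range.

## Working session

There is one attempt and no reset: what is moved stays moved. The work goes in short steps, Python scripts to look and compute and a tool call to move; the robot and the scene stay as the last step left them, time stands still between calls to the robot, and variables do not carry over. Pictures are saved under pics/ and viewed, at most 10 in all, crops included, and the job is handed in when it is done.

Besides the shell and the picture viewer there is one more tool, called by a JSON object that holds its "fn" and its "kwargs". apply_moves: Moves the arm, as the interface text tells. Its arguments: {"type":"object","properties":{"targets":{"type":"array"}},"required":["targets"]}

```bash
mkdir -p pics
cat > h.py <<'E'
import numpy as np, cv2
from plant import *
def snap(c,n):
    f=grab_frame(c); cv2.imwrite(f'pics/{n}.png',cv2.cvtColor(f,cv2.COLOR_RGB2BGR)); return f
def proj(c,p):
    k=get_calibration(c);K=np.array(k['camera_matrix']);T=np.linalg.inv(np.array(k['pose']))
    q=T[:3,:3]@np.array(p)+T[:3,3]; q=np.array([q[0],-q[1],-q[2]]); q=K@q; return q[:2]/q[2]
def ray(c,uv):
    k=get_calibration(c);K=np.array(k['camera_matrix']);T=np.array(k['pose'])
    d=np.linalg.inv(K)@np.array([uv[0],uv[1],1.]); d=T[:3,:3]@np.array([d[0],-d[1],-d[2]]); return T[:3,3],d
def atz(c,uv,z):
    o,d=ray(c,uv); return o+d*(z-o[2])/d[2]
E
python3 - <<'E'
from h import *
np.set_printoptions(precision=4,suppress=True)
a=snap('scene','scene0');b=snap('side','side0')
cv2.imwrite('pics/both.png',cv2.cvtColor(np.vstack([a,b])[:, :],cv2.COLOR_RGB2BGR)[:, :])
for c in('scene','side'):
  for q in('reel','hook_grip','gate','post','block','cone','weight','shears','bow','nose'):
    for r in recognise(c,q)[:3]: print(c,q,np.array(r['point']),round(r['score'],2),proj(c,r['point']).round())
s=state();print(s['time'],s['tool_pos'],s['tool_rot'],s['contact_force'])
print(get_calibration('scene'))
E
```

```text
scene reel [ 0.6129 -0.2508  0.095 ] 0.71 [158. 225.]
scene hook_grip [ 0.6173 -0.2532  0.0947] 0.77 [156. 226.]
scene hook_grip [ 0.7437 -0.2688  0.103 ] 0.6 [126. 258.]
scene gate [ 0.7524 -0.2628  0.151 ] 0.68 [124. 241.]
scene gate [ 0.6123 -0.2496  0.1288] 0.45 [157. 211.]
scene post [0.6342 0.1492 0.1189] 0.85 [347. 236.]
scene block [ 0.6316 -0.2254  0.042 ] 0.83 [169. 251.]
scene cone [ 0.6303 -0.0065  0.0529] 0.56 [269. 255.]
scene weight [0.3952 0.015  0.0118] 0.88 [287. 213.]
scene shears [ 0.7824 -0.054   0.0102] 0.87 [235. 320.]
scene shears [0.6362 0.1495 0.1191] 0.37 [347. 236.]
scene bow [ 0.6123 -0.2538  0.0921] 0.73 [157. 226.]
scene bow [ 0.7497 -0.2739  0.1038] 0.64 [122. 260.]
scene nose [ 0.7422 -0.2679  0.1053] 0.96 [127. 257.]
scene nose [ 0.6153 -0.2492  0.0929] 0.58 [158. 226.]
side reel [ 0.5922 -0.2533  0.0913] 0.88 [287. 159.]
side reel [ 0.7267 -0.2632  0.0635] 0.86 [243. 154.]
side reel [ 0.5778 -0.1908  0.0458] 0.63 [283. 188.]
side hook_grip [ 0.7273 -0.2609  0.0634] 0.81 [242. 154.]
side hook_grip [ 0.591  -0.2496  0.0882] 0.6 [287. 161.]
side hook_g
[... 384 characters left out ...]
124] 0.61 [330. 283.]
side shears [ 0.7792 -0.0676  0.0042] 0.96 [192. 208.]
side bow [ 0.7286 -0.2603  0.0681] 0.67 [242. 153.]
side bow [ 0.5912 -0.2529  0.0914] 0.59 [288. 159.]
side nose [ 0.7278 -0.2637  0.0663] 0.69 [243. 153.]
side nose [ 0.5938 -0.2511  0.0916] 0.64 [286. 159.]
1.1 [0.625  0.     0.2533] [-0.      0.7071  0.7071 -0.    ] [ 0.538  -0.0648 -0.4947]
{'camera_matrix': array([[451.7507,   0.    , 263.5378],
       [  0.    , 451.7507, 195.2043],
       [  0.    ,   0.    ,   1.    ]]), 'pose': array([[-0.1198, -0.491 ,  0.8629,  1.3935],
       [ 0.9928, -0.0677,  0.0993,  0.0674],
       [ 0.0096,  0.8685,  0.4955,  0.6346],
       [ 0.    ,  0.    ,  0.    ,  1.    ]])}
```

View pics/scene0.png

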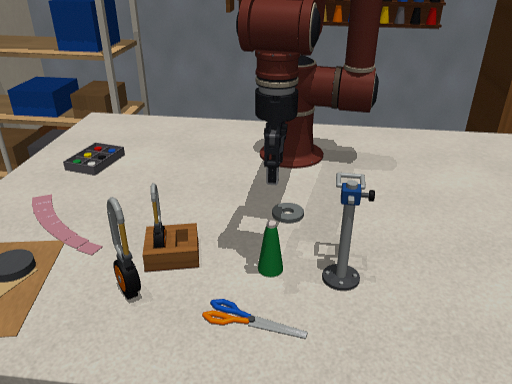

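View pics/side0.png

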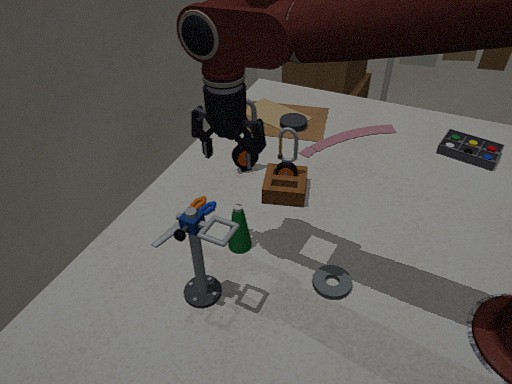

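The reel candidates are the one in the block (scene (157,225), side (288,155)) and a taller one standing on the table (scene (122,250), side (245,150)). The block one is smaller and stands in the pocket as described, so I'm confirming it in an enlarged crop.

Run:
```python
from h import *
a=cv2.imread('pics/scene0.png');b=cv2.imread('pics/side0.png')
z=lambda im,u,v,w,h:cv2.resize(im[v:v+h,u:u+w],(400,300),interpolation=cv2.INTER_CUBIC)
cv2.imwrite('pics/crop1.png',np.vstack([np.hstack([z(a,95,175,120,90),z(a,310,160,80,60)]),np.hstack([z(b,228,90,160,120),z(b,150,190,120,90)])]))
```

```text
(no output)
```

View pics/crop1.png

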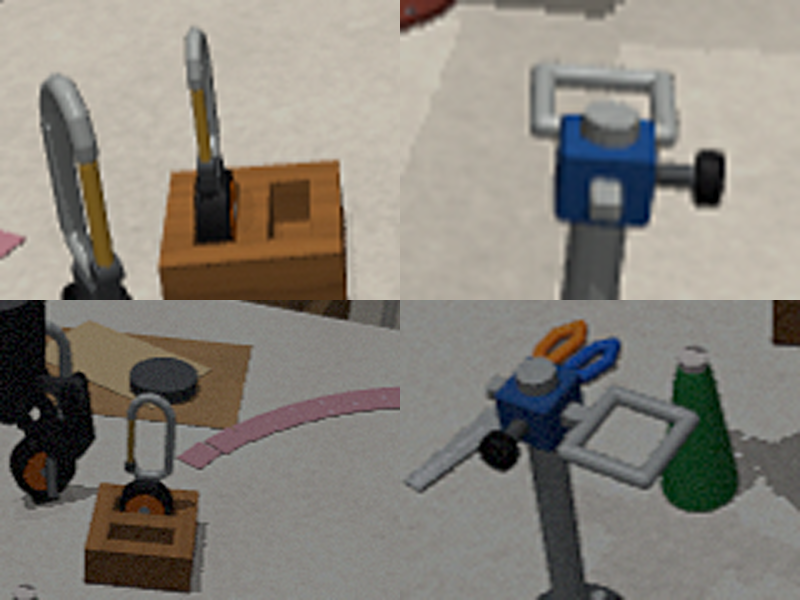

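```bash
cat >> h.py <<'E'
def tri(pairs):
    A=[];B=[]
    for c,uv in pairs:
        o,d=ray(c,uv);d=d/np.linalg.norm(d);P=np.eye(3)-np.outer(d,d);A.append(P);B.append(P@o)
    A=np.vstack(A);B=np.hstack(B);x=np.linalg.lstsq(A,B,rcond=None)[0];return x.round(4),np.abs(A@x-B).max().round(4)
E
python3 - <<'E'
from h import *
np.set_printoptions(precision=4,suppress=True)
print('bowtop',tri([('scene',(153.5,184)),('side',(288,129))]))
print('barL',tri([('scene',(338.6,174.3)),('side',(237.6,225.4))]))
print('barR',tri([('scene',(363.6,175.8)),('side',(224.4,244))]))
print('backL',tri([('scene',(338.3,185.5)),('side',(213.6,217.9))]))
print('backR',tri([('scene',(364,187)),('side',(200.5,234.5))]))
# block top corners, scene crop scale .3
for n,p in dict(bl=(172,174),br=(340,163),fr=(343,246),fl=(162,266)).items(): print('blk',n,atz('scene',(95+p[0]*.3,175+p[1]*.3),.046))
for n,p in dict(a=(98,184),b=(198,191),c=(192,250),d=(86,242)).items(): print('blkside',n,atz('side',(228+p[0]*.4,90+p[1]*.4),.046))
f=grab_frame('scene')
for c in('scene','side'):
  if c=='side':grab_frame(c)
  m=regions_of(c,'post')[0]['pixels'];v,u=np.where(m);b=v>=v.max()-22
  print(c,'flange',atz(c,((u[b].min()+u[b].max())/2,v.max()-11),.006),u.min(),u.max(),v.min(),v.max())
# column top, z .234
print('coltop',atz('scene',(310+210*.2,160+107*.2),.234),atz('side',(150+137*.3,190+67*.3),.234))
E
```

```text
bowtop (array([ 0.5935, -0.2557,  0.182 ]), np.float64(0.0019))
barL (array([0.5439, 0.1258, 0.2091]), np.float64(0.0003))
barR (array([0.5442, 0.1762, 0.2099]), np.float64(0.0009))
backL (array([0.5925, 0.1245, 0.2083]), np.float64(0.0002))
backR (array([0.5925, 0.1733, 0.2097]), np.float64(0.0012))
blk bl [ 0.5549 -0.3024  0.046 ]
blk br [ 0.5256 -0.1898  0.046 ]
blk fr [ 0.6212 -0.1637  0.046 ]
blk fl [ 0.6573 -0.2727  0.046 ]
blkside a [ 0.6559 -0.2694  0.046 ]
blkside b [ 0.5509 -0.3008  0.046 ]
blkside c [ 0.5235 -0.2033  0.046 ]
blkside d [ 0.6275 -0.172   0.046 ]
scene flange [0.6333 0.1454 0.006 ] 321 374 172 290
side flange [0.6173 0.1597 0.006 ] 174 240 207 307
coltop [0.6204 0.1472 0.234 ] [0.6235 0.1462 0.234 ]
```

Confirmed: the smaller reel sits in the left pocket with its gate facing +x (brass at crop (203,120)). The taller look-alike stands outside. The post's loop faces -x with the bar near (0.544, 0.151, 0.21). Setting out above the reel.

{"fn": "apply_moves", "kwargs": {"targets": [{"translation": [-0.35,-0.06,-0.06],"twist": 0,"hand": 1},{"translation": [-0.4,-0.06,-0.06],"twist": 0,"hand": 1},{"translation": [-0.4,-0.08,-0.06],"twist": 0,"hand": 1},{"translation": [-0.4,-0.08,-0.06],"twist": 0,"hand": 1},{"translation": [-0.4,-0.08,-0.06],"twist": 0,"hand": 1},{"translation": [-0.4,-0.08,0],"twist": 0,"hand": 1},{"translation": [-0.28,-0.07,0],"twist": 0,"hand": 1},{"translation": [0,0,0],"twist": 1,"hand": 1}]}}

```text
time: 2.1
tool_pos: [0.5729, -0.2666, 0.2833]
tool_rot: [0.0, 0.744, 0.668, -0.0]
contact_force: [-0.2, 1.4, 0.3]
gripper_width: 1.002
grasp_force: 0.0
```

{"fn": "apply_moves", "kwargs": {"targets": [{"translation": [0,0,0],"twist": 1,"hand": 1},{"translation": [0,0,0],"twist": 1,"hand": 1},{"translation": [0,0,0],"twist": 1,"hand": 1},{"translation": [0,0,0],"twist": 1,"hand": 1},{"translation": [0,0,0],"twist": 1,"hand": 1},{"translation": [0,0,0],"twist": 1,"hand": 1},{"translation": [0,0,0],"twist": 1,"hand": 1},{"translation": [0,0,0],"twist": 1,"hand": 1}]}}

```text
time: 2.9
tool_pos: [0.574, -0.263, 0.2833]
tool_rot: [-0.0, 0.945, 0.327, -0.0]
contact_force: [0.1, 1.1, -0.2]
gripper_width: 1.0
grasp_force: 0.0
```

{"fn": "apply_moves", "kwargs": {"targets": [{"translation": [0,0,0],"twist": 1,"hand": 1},{"translation": [0,0,0],"twist": 1,"hand": 1},{"translation": [0,0,0],"twist": 1,"hand": 1},{"translation": [0,0,0],"twist": 0.85,"hand": 1},{"translation": [0,0,0],"twist": 0,"hand": 1}]}}

```text
time: 3.4
tool_pos: [0.574, -0.263, 0.2833]
tool_rot: [0.0, 0.99, 0.142, -0.0]
contact_force: [0.1, -0.4, -0.0]
gripper_width: 0.997
grasp_force: 0.0
```

Run:
```python
from h import *
np.set_printoptions(precision=4,suppress=True)
snap('wrist','w1')
k=get_calibration('wrist');print(k['pose'])
for p in ((.5965,-.2573,.185),(.574,-.263,.185),(.574,-.263,.144)):print(proj('wrist',p))
for q in('reel','hook_grip','bow','block'):
    for r in recognise('wrist',q)[:2]: print(q,np.array(r['point']),r['score'],proj('wrist',r['point']))
s=state();print(s['time'],s['contact_force'])
```

```text
[[ 0.284   0.919   0.2735  0.6438]
 [-0.9588  0.2723  0.0805 -0.2436]
 [-0.0004 -0.2851  0.9585  0.4051]
 [ 0.      0.      0.      1.    ]]
[249.1071 174.5609]
[247.9437 203.2933]
[248.1672 189.4085]
reel [ 0.7145 -0.2856  0.1074] 0.94 [315.225   44.1277]
reel [ 0.5992 -0.2567  0.1682] 0.82 [249.3664 166.7789]
hook_grip [ 0.7183 -0.2879  0.1026] 0.86 [317.8111  41.6288]
hook_grip [ 0.6061 -0.256   0.1673] 0.57 [250.9347 158.3294]
bow [ 0.607  -0.2528  0.1667] 0.9 [247.4724 156.0505]
bow [ 0.7131 -0.2883  0.1031] 0.76 [316.3571  47.536 ]
block [ 0.5928 -0.2246  0.0477] 0.6 [222.4476 145.1113]
3.65 [0.1289 0.376  0.3527]
```

View pics/w1.png

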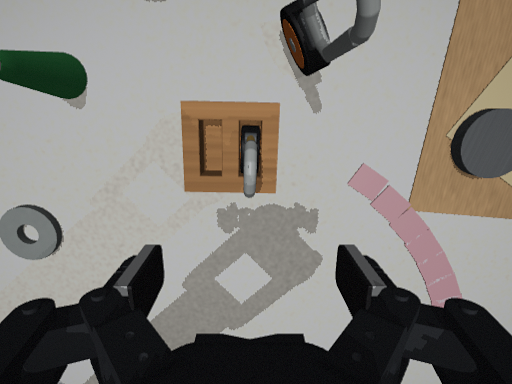

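The wrist view shows the hook at (250,145–195), lined up with the tool's x. The taller reel is at (315,40), out of the way. The spine sits about 2 mm further ahead than estimated.

{"fn": "apply_moves", "kwargs": {"targets": [{"translation": [0.02,0.01,0.25],"twist": 0,"hand": 1},{"translation": [0,0,0.35],"twist": 0,"hand": 1},{"translation": [0,0,0.35],"twist": 0,"hand": 1},{"translation": [0,0,0.25],"twist": 0,"hand": 1},{"translation": [0,0,0.16],"twist": 0,"hand": 1},{"translation": [0,0,0],"twist": 0,"hand": 1}]}}

```text
time: 4.25
tool_pos: [0.5748, -0.2626, 0.1443]
tool_rot: [-0.002, 0.99, 0.143, -0.002]
contact_force: [-0.3, -0.1, 0.3]
gripper_width: 0.997
grasp_force: 0.0
```

Run:
```python
from h import *
s=state();print(s['tool_pos'],s['contact_force'])
snap('wrist','w2')
```

```text
[ 0.57476339 -0.26255882  0.14432053] [-0.25914976 -0.12785244  0.31243972]
```

View pics/w2.png

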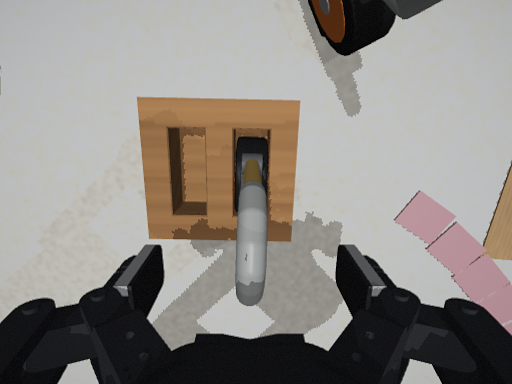

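The hook is centred between the open fingers at (250,200–306). Checking where the spine lies along x, then closing.

Run:
```python
from h import *
p=np.array(state()['tool_pos']);a=.285;x=np.array([np.cos(a),np.sin(a),0])
for dx in(-5,0,5,22,47):
  print(dx,[proj('wrist',np.r_[(p+x*dx/1000)[:2],z]).round(1).tolist() for z in(.144,.154,.162,.169,.185)])
```

```text
-5 [[246.9, 275.3], [246.7, 287.5], [246.5, 298.7], [246.3, 309.6], [245.8, 340.0]]
0 [[246.9, 266.1], [246.7, 277.8], [246.5, 288.4], [246.3, 298.9], [245.7, 328.1]]
5 [[246.9, 256.7], [246.7, 267.8], [246.5, 277.9], [246.3, 287.9], [245.7, 315.9]]
22 [[246.8, 223.2], [246.6, 232.1], [246.4, 240.3], [246.2, 248.5], [245.6, 271.5]]
47 [[246.8, 169.2], [246.5, 174.3], [246.3, 179.0], [246.1, 183.7], [245.4, 197.1]]
```

{"fn": "apply_moves", "kwargs": {"targets": [{"translation": [0.02,0,0],"twist": 0,"hand": 1},{"translation": [0,0,0],"twist": 0,"hand": 0},{"translation": [0,0,0],"twist": 0,"hand": 0},{"translation": [0,0,0],"twist": 0,"hand": 0},{"translation": [0,0,0],"twist": 0,"hand": 0},{"translation": [0,0,0],"twist": 0,"hand": 0},{"translation": [0,0,0],"twist": 0,"hand": 0},{"translation": [0,0,0],"twist": 0,"hand": 0}]}}

```text
time: 5.1
tool_pos: [0.5781, -0.2628, 0.1475]
tool_rot: [-0.0, 0.99, 0.142, -0.0]
contact_force: [-0.6, 0.4, 1.7]
gripper_width: 0.104
grasp_force: 58.9
```

{"fn": "apply_moves", "kwargs": {"targets": [{"translation": [0,0,-0.05],"twist": 0,"hand": 0},{"translation": [0,0,-0.1],"twist": 0,"hand": 0},{"translation": [0,0,-0.15],"twist": 0,"hand": 0},{"translation": [0,0,-0.15],"twist": 0,"hand": 0},{"translation": [0,0,-0.15],"twist": 0,"hand": 0},{"translation": [0,0,-0.1],"twist": 0,"hand": 0},{"translation": [0,0,0],"twist": 0,"hand": 0},{"translation": [0,0,0],"twist": 0,"hand": 0}]}}

```text
time: 5.9
tool_pos: [0.5781, -0.2628, 0.2176]
tool_rot: [0.0, 0.99, 0.142, 0.0]
contact_force: [-0.7, -0.8, -2.7]
gripper_width: 0.103
grasp_force: 58.5
```

Run:
```python
from h import *
s=state();print(s['tool_pos'],s['contact_force'],s['ft_torque'],s['grasp_force'])
a=snap('side','s1');b=snap('scene','sc1')
z=lambda im,u,v,w,h:cv2.resize(im[v:v+h,u:u+w,::-1],(400,300),interpolation=cv2.INTER_CUBIC)
cv2.imwrite('pics/c2.png',np.hstack([z(a,215,70,160,120),z(b,95,130,160,120)]))
```

```text
[ 0.57811153 -0.2628385   0.21757051] [-0.73472307 -0.83583284 -2.66372083] [-0.0449756   0.0824328  -0.00739474] 58.50184176117182
```

View pics/c2.png

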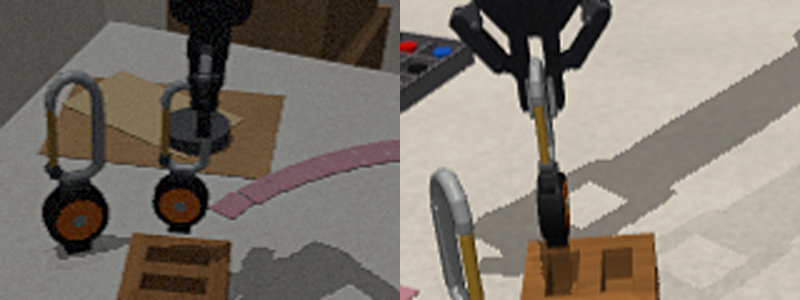

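Held upright, with its weight on the wrist (about 2.7 N read, pitch moment 0.08 N·m). Carrying it round in front of the loop, turning about -17.8° on the way and keeping clear of the cone.

{"fn": "apply_moves", "kwargs": {"targets": [{"translation": [0,0,0],"twist": 0.5,"hand": 0},{"translation": [0,0,0],"twist": 1,"hand": 0},{"translation": [0,0,0],"twist": 1,"hand": 0},{"translation": [0,0,0],"twist": 0.6,"hand": 0},{"translation": [-0.24,0,0],"twist": 0,"hand": 0},{"translation": [-0.4,0,0],"twist": 0,"hand": 0},{"translation": [-0.4,-0.1,0],"twist": 0,"hand": 0},{"translation": [-0.2,-0.2,0],"twist": 0,"hand": 0}]}}

```text
time: 6.8
tool_pos: [0.452, -0.2298, 0.2156]
tool_rot: [-0.001, 1.0, -0.013, -0.002]
contact_force: [0.8, 0.3, -2.8]
gripper_width: 0.105
grasp_force: 58.6
```

{"fn": "apply_moves", "kwargs": {"targets": [{"translation": [0,-0.3,0],"twist": 0,"hand": 0},{"translation": [0,-0.4,0],"twist": 0,"hand": 0},{"translation": [0,-0.4,0],"twist": 0,"hand": 0},{"translation": [0,-0.4,0],"twist": 0,"hand": 0},{"translation": [0,-0.4,0],"twist": 0,"hand": 0},{"translation": [0,-0.4,0],"twist": 0,"hand": 0},{"translation": [0,-0.4,0],"twist": 0,"hand": 0},{"translation": [0,-0.4,0],"twist": 0,"hand": 0}]}}

```text
time: 7.6
tool_pos: [0.4616, 0.0817, 0.2165]
tool_rot: [-0.0, 1.0, -0.012, -0.001]
contact_force: [-0.0, 0.4, -3.7]
gripper_width: 0.1
grasp_force: 58.6
```

{"fn": "apply_moves", "kwargs": {"targets": [{"translation": [0,-0.4,0],"twist": 0,"hand": 0},{"translation": [0,-0.25,0],"twist": 0,"hand": 0},{"translation": [0,-0.1,0],"twist": 0,"hand": 0},{"translation": [0,0,0],"twist": 0,"hand": 0},{"translation": [0,0,0],"twist": 0,"hand": 0}]}}

```text
time: 8.1
tool_pos: [0.464, 0.1543, 0.2168]
tool_rot: [0.0, 1.0, -0.012, -0.0]
contact_force: [-0.0, -0.1, -2.1]
gripper_width: 0.103
grasp_force: 58.8
```

Run:
```python
from h import *
s=state();print(s['time'],s['tool_pos'],s['tool_rot'],s['contact_force'],s['ft_torque'])
a=snap('side','s2');b=snap('scene','sc2');c=snap('wrist','w3')
z=lambda im,u,v,w,h:cv2.resize(im[v:v+h,u:u+w,::-1],(400,300),interpolation=cv2.INTER_CUBIC)
cv2.imwrite('pics/c3.png',np.vstack([np.hstack([z(a,160,150,160,120),z(b,290,120,120,90)]),np.hstack([z(c,0,0,512,384),z(c,170,50,200,150)])]))
```

```text
8.1 [0.46400034 0.15430418 0.2167855 ] [ 4.46814436e-04  9.99924497e-01 -1.22710931e-02 -4.69954681e-04] [-0.01933141 -0.14373786 -2.1413761 ] [0.01620365 0.05928762 0.00776101]
```

View pics/c3.png

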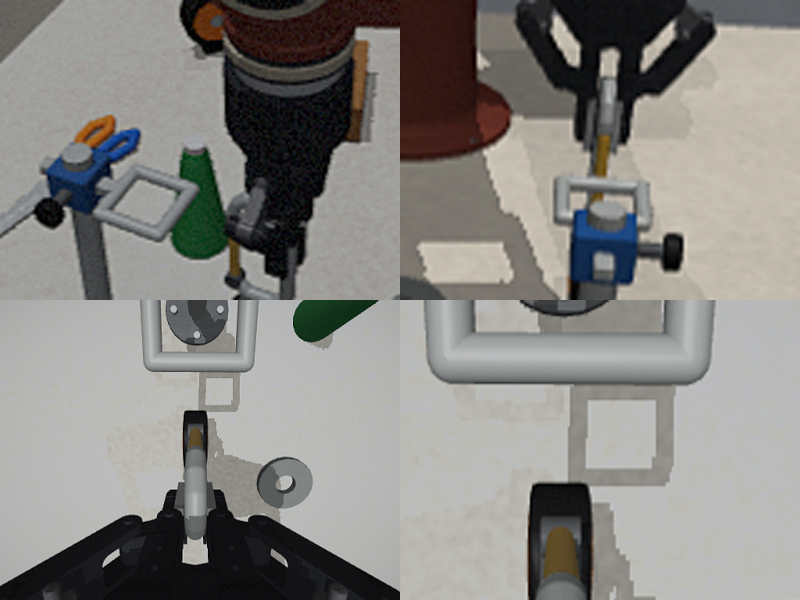

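Run:
```python
from h import *
for z in(.2,.2095,.214):
  print(z,[atz('wrist',uv,z).round(4).tolist() for uv in((185,79),(326,80))])
z=.21
print('sidecorners',tri([('scene',(290+557*.0+ (560-400)*.3,120+183*.3)),('wrist',(188,80))]))
for c,p,q in (('L',(560,183),(188,79)),('R',(645,188),(323,80))):
  print(c,tri([('scene',(290+(p[0]-400)*.3,120+p[1]*.3)),('wrist',q)]))
for c,p,q in (('L',(193,188),(188,79)),('R',(165,235),(323,80))):
  print(c,tri([('side',(160+p[0]*.4,150+p[1]*.4)),('wrist',q)]))
# reel nose check: nose top in reel
p=np.array(state()['tool_pos'])
print(proj('wrist',p+[.04,0,.010]),proj('wrist',p+[.045,0,.0]))
```

```text
0.2 [[0.5499, 0.1791, 0.2], [0.5479, 0.1167, 0.2]]
0.2095 [[0.549, 0.1772, 0.2095], [0.5471, 0.1191, 0.2095]]
0.214 [[0.5486, 0.1762, 0.214], [0.5468, 0.1202, 0.214]]
sidecorners (array([0.5484, 0.1493, 0.2148]), np.float64(0.0247))
L (array([0.5487, 0.1493, 0.2149]), np.float64(0.0247))
R (array([0.552 , 0.1497, 0.2203]), np.float64(0.0256))
L (array([0.5352, 0.1641, 0.2503]), np.float64(0.0099))
R (array([0.5629, 0.113 , 0.1447]), np.float64(0.0108))
[243.87180448 193.80372151] [243.93239183 175.88634793]
```

The wrist view puts the front bar across (185–326, 79), parallel to the gripper's y. That gives (0.547, 0.148, 0.2095), and the apparent 58 mm width confirms the height. The hook needs about 4 mm in -y. Then I approach slowly.

{"fn": "apply_moves", "kwargs": {"targets": [{"translation": [0.06,0.02,0],"twist": 0,"hand": 0},{"translation": [0.06,0.02,0],"twist": 0,"hand": 0},{"translation": [0.05,0,0],"twist": 0,"hand": 0},{"translation": [0.04,0,0],"twist": 0,"hand": 0},{"translation": [0.02,0,0],"twist": 0,"hand": 0},{"translation": [0,0,0],"twist": 0,"hand": 0},{"translation": [0,0,0],"twist": 0,"hand": 0}]}}

```text
time: 8.95
tool_pos: [0.487, 0.1506, 0.2172]
tool_rot: [0.0, 1.0, -0.012, -0.0]
contact_force: [-0.3, -0.4, -3.2]
gripper_width: 0.107
grasp_force: 58.8
```

{"fn": "apply_moves", "kwargs": {"targets": [{"translation": [0.015,0,0],"twist": 0,"hand": 0},{"translation": [0.015,0,0],"twist": 0,"hand": 0},{"translation": [0,0,0],"twist": 0,"hand": 0}]}}

```text
time: 9.25
tool_pos: [0.4902, 0.1505, 0.2174]
tool_rot: [-0.0, 1.0, -0.012, 0.0]
contact_force: [-0.9, -0.5, -1.6]
gripper_width: 0.105
grasp_force: 58.8
```

{"fn": "apply_moves", "kwargs": {"targets": [{"translation": [0.015,0,0],"twist": 0,"hand": 0},{"translation": [0.015,0,0],"twist": 0,"hand": 0},{"translation": [0,0,0],"twist": 0,"hand": 0}]}}

```text
time: 9.55
tool_pos: [0.4933, 0.1503, 0.2173]
tool_rot: [-0.0, 1.0, -0.012, 0.0]
contact_force: [-0.6, 0.1, -3.7]
gripper_width: 0.106
grasp_force: 58.8
```

{"fn": "apply_moves", "kwargs": {"targets": [{"translation": [0.015,0,0],"twist": 0,"hand": 0},{"translation": [0.015,0,0],"twist": 0,"hand": 0},{"translation": [0,0,0],"twist": 0,"hand": 0}]}}

```text
time: 9.85
tool_pos: [0.4963, 0.1503, 0.2173]
tool_rot: [-0.0, 1.0, -0.012, 0.0]
contact_force: [-0.2, -0.5, -3.2]
gripper_width: 0.101
grasp_force: 58.8
```

{"fn": "apply_moves", "kwargs": {"targets": [{"translation": [0.015,0,0],"twist": 0,"hand": 0},{"translation": [0.015,0,0],"twist": 0,"hand": 0},{"translation": [0,0,0],"twist": 0,"hand": 0}]}}

```text
time: 10.15
tool_pos: [0.4993, 0.1502, 0.2173]
tool_rot: [0.0, 1.0, -0.012, 0.0]
contact_force: [0.4, -0.4, -3.5]
gripper_width: 0.103
grasp_force: 58.8
```

{"fn": "apply_moves", "kwargs": {"targets": [{"translation": [0.01,0,0],"twist": 0,"hand": 0},{"translation": [0.01,0,0],"twist": 0,"hand": 0},{"translation": [0,0,0],"twist": 0,"hand": 0}]}}

```text
time: 10.45
tool_pos: [0.501, 0.1502, 0.2172]
tool_rot: [0.0, 1.0, -0.012, -0.0]
contact_force: [0.0, 0.4, -3.5]
gripper_width: 0.103
grasp_force: 58.8
```

{"fn": "apply_moves", "kwargs": {"targets": [{"translation": [0.01,0,0],"twist": 0,"hand": 0},{"translation": [0.01,0,0],"twist": 0,"hand": 0},{"translation": [0,0,0],"twist": 0,"hand": 0}]}}

```text
time: 10.75
tool_pos: [0.5028, 0.1501, 0.2171]
tool_rot: [0.0, 1.0, -0.012, -0.001]
contact_force: [-3.6, 0.5, -2.6]
gripper_width: 0.105
grasp_force: 58.8
```

{"fn": "apply_moves", "kwargs": {"targets": [{"translation": [0.01,0,0],"twist": 0,"hand": 0},{"translation": [0.01,0,0],"twist": 0,"hand": 0},{"translation": [0,0,0],"twist": 0,"hand": 0}]}}

```text
time: 11.05
tool_pos: [0.5049, 0.1501, 0.2171]
tool_rot: [0.0, 1.0, -0.012, -0.0]
contact_force: [-3.8, -0.7, -2.9]
gripper_width: 0.104
grasp_force: 58.8
```

{"fn": "apply_moves", "kwargs": {"targets": [{"translation": [0.01,0,0],"twist": 0,"hand": 0},{"translation": [0.01,0,0],"twist": 0,"hand": 0},{"translation": [0,0,0],"twist": 0,"hand": 0}]}}

```text
time: 11.35
tool_pos: [0.5069, 0.15, 0.2171]
tool_rot: [0.0, 1.0, -0.012, -0.0]
contact_force: [-3.3, 1.1, -2.6]
gripper_width: 0.107
grasp_force: 58.8
```

The gate yields at about 3.5 N, with first contact at TCP x≈0.502. Going on.

{"fn": "apply_moves", "kwargs": {"targets": [{"translation": [0.01,0,0],"twist": 0,"hand": 0},{"translation": [0.01,0,0],"twist": 0,"hand": 0},{"translation": [0.01,0,0],"twist": 0,"hand": 0},{"translation": [0,0,0],"twist": 0,"hand": 0}]}}

```text
time: 11.75
tool_pos: [0.5099, 0.1499, 0.2173]
tool_rot: [0.0, 1.0, -0.012, -0.0]
contact_force: [-6.0, -0.9, -3.1]
gripper_width: 0.106
grasp_force: 58.8
```

{"fn": "apply_moves", "kwargs": {"targets": [{"translation": [0.01,0,0],"twist": 0,"hand": 0},{"translation": [0.01,0,0],"twist": 0,"hand": 0},{"translation": [0.01,0,0],"twist": 0,"hand": 0},{"translation": [0,0,0],"twist": 0,"hand": 0}]}}

```text
time: 12.15
tool_pos: [0.5126, 0.1499, 0.2172]
tool_rot: [0.0, 1.0, -0.012, -0.001]
contact_force: [-7.1, -1.2, -2.3]
gripper_width: 0.106
grasp_force: 58.9
```

{"fn": "apply_moves", "kwargs": {"targets": [{"translation": [0.01,0,0],"twist": 0,"hand": 0},{"translation": [0.01,0,0],"twist": 0,"hand": 0},{"translation": [0,0,0],"twist": 0,"hand": 0}]}}

```text
time: 12.45
tool_pos: [0.5143, 0.1499, 0.2168]
tool_rot: [-0.0, 1.0, -0.012, -0.001]
contact_force: [-7.3, 0.6, -3.1]
gripper_width: 0.104
grasp_force: 58.9
```

{"fn": "apply_moves", "kwargs": {"targets": [{"translation": [0.01,0,0],"twist": 0,"hand": 0},{"translation": [0.01,0,0],"twist": 0,"hand": 0},{"translation": [0,0,0],"twist": 0,"hand": 0}]}}

```text
time: 12.75
tool_pos: [0.5161, 0.1499, 0.2167]
tool_rot: [-0.0, 1.0, -0.012, -0.002]
contact_force: [-7.3, 0.1, -1.7]
gripper_width: 0.106
grasp_force: 58.9
```

{"fn": "apply_moves", "kwargs": {"targets": [{"translation": [0.01,0,0],"twist": 0,"hand": 0},{"translation": [0,0,0],"twist": 0,"hand": 0}]}}

```text
time: 12.95
tool_pos: [0.517, 0.1499, 0.2165]
tool_rot: [0.0, 1.0, -0.012, -0.002]
contact_force: [-8.2, -0.2, -3.3]
gripper_width: 0.105
grasp_force: 58.9
```

{"fn": "apply_moves", "kwargs": {"targets": [{"translation": [0.005,0,0],"twist": 0,"hand": 0},{"translation": [0,0,0],"twist": 0,"hand": 0}]}}

```text
time: 13.15
tool_pos: [0.5174, 0.1498, 0.2165]
tool_rot: [0.0, 1.0, -0.012, -0.002]
contact_force: [-8.9, -0.6, -2.6]
gripper_width: 0.102
grasp_force: 58.9
```

{"fn": "apply_moves", "kwargs": {"targets": [{"translation": [0.005,0,0.01],"twist": 0,"hand": 0},{"translation": [0.005,0,0.01],"twist": 0,"hand": 0},{"translation": [0,0,0],"twist": 0,"hand": 0}]}}

```text
time: 13.45
tool_pos: [0.5184, 0.1498, 0.2142]
tool_rot: [0.0, 1.0, -0.012, -0.002]
contact_force: [-5.9, 0.3, -5.1]
gripper_width: 0.103
grasp_force: 58.8
```

{"fn": "apply_moves", "kwargs": {"targets": [{"translation": [0.005,0,0.01],"twist": 0,"hand": 0},{"translation": [0.005,0,0],"twist": 0,"hand": 0},{"translation": [0,0,0],"twist": 0,"hand": 0}]}}

```text
time: 13.75
tool_pos: [0.5194, 0.1498, 0.2131]
tool_rot: [0.0, 1.0, -0.012, -0.002]
contact_force: [-7.1, 0.7, -4.8]
gripper_width: 0.107
grasp_force: 58.8
```

{"fn": "apply_moves", "kwargs": {"targets": [{"translation": [0.005,0,0],"twist": 0,"hand": 0},{"translation": [0,0,0],"twist": 0,"hand": 0}]}}

```text
time: 13.95
tool_pos: [0.5196, 0.1498, 0.213]
tool_rot: [0.0, 1.0, -0.012, -0.002]
contact_force: [-6.8, -0.0, -4.4]
gripper_width: 0.102
grasp_force: 58.8
```

{"fn": "apply_moves", "kwargs": {"targets": [{"translation": [0.005,0,0],"twist": 0,"hand": 0},{"translation": [0,0,0],"twist": 0,"hand": 0}]}}

```text
time: 14.15
tool_pos: [0.5197, 0.1498, 0.213]
tool_rot: [0.0, 1.0, -0.012, -0.003]
contact_force: [-8.9, 0.0, -3.4]
gripper_width: 0.102
grasp_force: 58.8
```

{"fn": "apply_moves", "kwargs": {"targets": [{"translation": [0.005,0,0],"twist": 0,"hand": 0},{"translation": [0,0,0],"twist": 0,"hand": 0}]}}

```text
time: 14.35
tool_pos: [0.5198, 0.1498, 0.2129]
tool_rot: [0.0, 1.0, -0.012, -0.004]
contact_force: [-10.9, 0.4, -1.7]
gripper_width: 0.1
grasp_force: 58.8
```

{"fn": "apply_moves", "kwargs": {"targets": [{"translation": [0.005,0,0.005],"twist": 0,"hand": 0},{"translation": [0,0,0],"twist": 0,"hand": 0}]}}

```text
time: 14.55
tool_pos: [0.5202, 0.1498, 0.2121]
tool_rot: [0.0, 1.0, -0.012, -0.004]
contact_force: [-9.5, 0.7, -4.1]
gripper_width: 0.105
grasp_force: 58.8
```

At the gate's stop now: a 0.5 mm command adds 2 N with no travel. Lowering the reel along the open gate.

{"fn": "apply_moves", "kwargs": {"targets": [{"translation": [0.003,0,0.01],"twist": 0,"hand": 0},{"translation": [0.003,0,0.01],"twist": 0,"hand": 0},{"translation": [0,0,0],"twist": 0,"hand": 0}]}}

```text
time: 14.85
tool_pos: [0.521, 0.1498, 0.2101]
tool_rot: [0.0, 1.0, -0.012, -0.003]
contact_force: [-9.5, 1.1, -5.6]
gripper_width: 0.102
grasp_force: 58.7
```

{"fn": "apply_moves", "kwargs": {"targets": [{"translation": [0.006,0,0.01],"twist": 0,"hand": 0},{"translation": [0,0,0],"twist": 0,"hand": 0}]}}

```text
time: 15.05
tool_pos: [0.5214, 0.1498, 0.209]
tool_rot: [0.0, 1.0, -0.012, -0.004]
contact_force: [-10.5, -0.2, -4.1]
gripper_width: 0.105
grasp_force: 58.8
```

{"fn": "apply_moves", "kwargs": {"targets": [{"translation": [0.004,0,0.01],"twist": 0,"hand": 0},{"translation": [0,0,0],"twist": 0,"hand": 0}]}}

```text
time: 15.25
tool_pos: [0.5218, 0.1498, 0.2081]
tool_rot: [0.0, 1.0, -0.012, -0.004]
contact_force: [-10.1, 1.3, -3.3]
gripper_width: 0.1
grasp_force: 58.8
```

{"fn": "apply_moves", "kwargs": {"targets": [{"translation": [0.003,0,0.01],"twist": 0,"hand": 0},{"translation": [0,0,0],"twist": 0,"hand": 0}]}}

```text
time: 15.45
tool_pos: [0.5222, 0.1497, 0.207]
tool_rot: [0.0, 1.0, -0.012, -0.004]
contact_force: [-8.9, 0.3, -5.2]
gripper_width: 0.105
grasp_force: 58.7
```

{"fn": "apply_moves", "kwargs": {"targets": [{"translation": [0.003,0,0.01],"twist": 0,"hand": 0},{"translation": [0,0,0],"twist": 0,"hand": 0}]}}

```text
time: 15.65
tool_pos: [0.5227, 0.1497, 0.2061]
tool_rot: [0.0, 1.0, -0.012, -0.003]
contact_force: [-8.6, 0.0, -5.1]
gripper_width: 0.105
grasp_force: 58.7
```

{"fn": "apply_moves", "kwargs": {"targets": [{"translation": [0.003,0,0.01],"twist": 0,"hand": 0},{"translation": [0,0,0],"twist": 0,"hand": 0}]}}

```text
time: 15.85
tool_pos: [0.523, 0.1497, 0.2051]
tool_rot: [0.0, 1.0, -0.012, -0.003]
contact_force: [-8.9, -0.4, -5.4]
gripper_width: 0.101
grasp_force: 58.7
```

{"fn": "apply_moves", "kwargs": {"targets": [{"translation": [0.002,0,0.01],"twist": 0,"hand": 0},{"translation": [0.002,0,0.01],"twist": 0,"hand": 0},{"translation": [0,0,0],"twist": 0,"hand": 0}]}}

```text
time: 16.15
tool_pos: [0.5241, 0.1496, 0.2031]
tool_rot: [0.0, 1.0, -0.012, -0.002]
contact_force: [-6.0, 0.7, -6.7]
gripper_width: 0.101
grasp_force: 58.5
```

{"fn": "apply_moves", "kwargs": {"targets": [{"translation": [0,0,0.01],"twist": 0,"hand": 0},{"translation": [0,0,0.01],"twist": 0,"hand": 0},{"translation": [0,0,0],"twist": 0,"hand": 0}]}}

```text
time: 16.45
tool_pos: [0.5245, 0.1495, 0.2012]
tool_rot: [0.0, 1.0, -0.012, -0.002]
contact_force: [-4.7, -0.1, -7.8]
gripper_width: 0.108
grasp_force: 58.4
```

{"fn": "apply_moves", "kwargs": {"targets": [{"translation": [0,0,0.01],"twist": 0,"hand": 0},{"translation": [0,0,0.01],"twist": 0,"hand": 0},{"translation": [0,0,0],"twist": 0,"hand": 0}]}}

```text
time: 16.75
tool_pos: [0.5251, 0.1495, 0.1998]
tool_rot: [0.0, 1.0, -0.012, -0.001]
contact_force: [-3.6, 1.3, -11.1]
gripper_width: 0.1
grasp_force: 58.2
```

The gate tip is now springing in under the bar and pulling the hook down, as it should. I'm backing off slightly in x so the gate is more closed and pushes more softly, and lowering in half-millimetres.

{"fn": "apply_moves", "kwargs": {"targets": [{"translation": [-0.01,0,0.003],"twist": 0,"hand": 0},{"translation": [0,0,0],"twist": 0,"hand": 0}]}}

```text
time: 16.95
tool_pos: [0.5239, 0.1495, 0.1994]
tool_rot: [0.0, 1.0, -0.012, -0.001]
contact_force: [-2.8, -1.0, -11.0]
gripper_width: 0.103
grasp_force: 58.2
```

{"fn": "apply_moves", "kwargs": {"targets": [{"translation": [0,0,0.007],"twist": 0,"hand": 0},{"translation": [0,0,0],"twist": 0,"hand": 0}]}}

```text
time: 17.15
tool_pos: [0.5243, 0.1495, 0.1994]
tool_rot: [0.0, 1.0, -0.012, -0.0]
contact_force: [-3.4, -0.3, -11.1]
gripper_width: 0.104
grasp_force: 58.2
```

{"fn": "apply_moves", "kwargs": {"targets": [{"translation": [0,0,0.005],"twist": 0,"hand": 0},{"translation": [0,0,0],"twist": 0,"hand": 0},{"translation": [0,0,0],"twist": 0,"hand": 0}]}}

```text
time: 17.45
tool_pos: [0.5245, 0.1496, 0.1993]
tool_rot: [0.0, 1.0, -0.012, 0.0]
contact_force: [-2.9, -0.3, -10.6]
gripper_width: 0.101
grasp_force: 58.2
```

{"fn": "apply_moves", "kwargs": {"targets": [{"translation": [0,0,0.005],"twist": 0,"hand": 0},{"translation": [0,0,0],"twist": 0,"hand": 0},{"translation": [0,0,0],"twist": 0,"hand": 0}]}}

```text
time: 17.75
tool_pos: [0.5246, 0.1496, 0.1991]
tool_rot: [0.0, 1.0, -0.012, 0.0]
contact_force: [-3.2, -0.4, -10.0]
gripper_width: 0.102
grasp_force: 58.3
```

Run:
```python
from h import *
s=state();print(s['time'],s['tool_pos'],s['contact_force'],s['ft_torque'])
a=snap('side','s4');c=snap('wrist','w4')
z=lambda im,u,v,w,h:cv2.resize(im[v:v+h,u:u+w,::-1],(400,300),interpolation=cv2.INTER_CUBIC)
cv2.imwrite('pics/c4.png',np.hstack([z(a,190,190,100,75),z(c,170,60,160,120)]))
print(s['tool_rot'])
```

```text
17.75 [0.52461657 0.14958301 0.19908641] [ -3.21353497  -0.38981854 -10.00208318] [ 0.0168361   0.68210587 -0.01188977]
[ 4.60139333e-07  9.99926657e-01 -1.21088638e-02  2.38354572e-04]
```

View pics/c4.png

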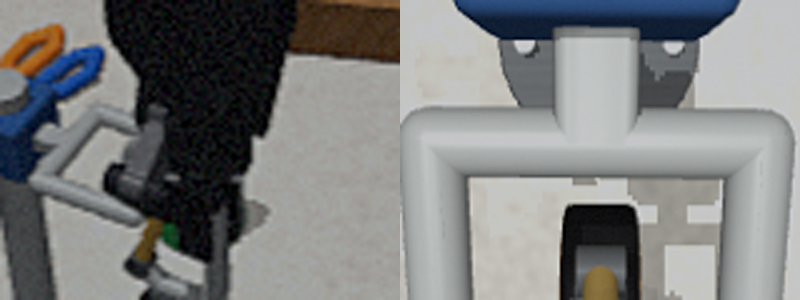

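The gate is open with the bar between its tip and the nose, and the reel is upright. The bar has roughly 3 mm still to rise. Continuing.

{"fn": "apply_moves", "kwargs": {"targets": [{"translation": [0,0,0.007],"twist": 0,"hand": 0},{"translation": [0,0,0],"twist": 0,"hand": 0}]}}

```text
time: 18.05
tool_pos: [0.5246, 0.1496, 0.1982]
tool_rot: [-0.0, 1.0, -0.012, 0.0]
contact_force: [-2.4, -0.0, -10.7]
gripper_width: 0.107
grasp_force: 58.3
```

{"fn": "apply_moves", "kwargs": {"targets": [{"translation": [0,0,0.007],"twist": 0,"hand": 0},{"translation": [0,0,0],"twist": 0,"hand": 0}]}}

```text
time: 18.25
tool_pos: [0.5264, 0.1497, 0.1997]
tool_rot: [-0.0, 1.0, -0.012, 0.003]
contact_force: [0.2, -0.3, -2.7]
gripper_width: 0.098
grasp_force: 59.1
```

{"fn": "apply_moves", "kwargs": {"targets": [{"translation": [0,0,0.007],"twist": 0,"hand": 0},{"translation": [0,0,0],"twist": 0,"hand": 0}]}}

```text
time: 18.45
tool_pos: [0.5253, 0.1496, 0.1978]
tool_rot: [-0.0, 1.0, -0.012, 0.001]
contact_force: [0.7, 0.7, -2.7]
gripper_width: 0.102
grasp_force: 59.1
```

The force dropped back to the bare weight, so the gate has snapped shut. Centring under the bow and letting it down gently.

{"fn": "apply_moves", "kwargs": {"targets": [{"translation": [0.01,0,0.01],"twist": 0,"hand": 0},{"translation": [0.01,0,0.015],"twist": 0,"hand": 0},{"translation": [0.01,0,0.015],"twist": 0,"hand": 0},{"translation": [0.005,0,0.015],"twist": 0,"hand": 0},{"translation": [0,0,0.01],"twist": 0,"hand": 0},{"translation": [0,0,0],"twist": 0,"hand": 0}]}}

```text
time: 19.05
tool_pos: [0.5278, 0.1495, 0.1898]
tool_rot: [0.0, 1.0, -0.012, -0.0]
contact_force: [0.6, -0.5, -2.2]
gripper_width: 0.103
grasp_force: 59.1
```

{"fn": "apply_moves", "kwargs": {"targets": [{"translation": [0,0,0.01],"twist": 0,"hand": 0},{"translation": [0,0,0.01],"twist": 0,"hand": 0},{"translation": [0,0,0],"twist": 0,"hand": 0}]}}

```text
time: 19.35
tool_pos: [0.5279, 0.1495, 0.188]
tool_rot: [0.0, 1.0, -0.012, -0.0]
contact_force: [-0.3, -0.1, -2.9]
gripper_width: 0.104
grasp_force: 59.1
```

{"fn": "apply_moves", "kwargs": {"targets": [{"translation": [0,0,0.01],"twist": 0,"hand": 0},{"translation": [0,0,0],"twist": 0,"hand": 0}]}}

```text
time: 19.55
tool_pos: [0.5279, 0.1495, 0.1871]
tool_rot: [0.0, 1.0, -0.012, -0.0]
contact_force: [-0.0, 0.4, -3.5]
gripper_width: 0.105
grasp_force: 59.1
```

{"fn": "apply_moves", "kwargs": {"targets": [{"translation": [0,0,0.005],"twist": 0,"hand": 0},{"translation": [0,0,0],"twist": 0,"hand": 0}]}}

```text
time: 19.75
tool_pos: [0.5279, 0.1495, 0.1867]
tool_rot: [0.0, 1.0, -0.012, -0.0]
contact_force: [-0.1, 0.4, -3.1]
gripper_width: 0.103
grasp_force: 59.1
```

{"fn": "apply_moves", "kwargs": {"targets": [{"translation": [0,0,0.005],"twist": 0,"hand": 0},{"translation": [0,0,0],"twist": 0,"hand": 0}]}}

```text
time: 19.95
tool_pos: [0.5281, 0.1495, 0.1864]
tool_rot: [-0.0, 1.0, -0.012, 0.0]
contact_force: [-0.2, 0.5, -2.9]
gripper_width: 0.105
grasp_force: 59.2
```

{"fn": "apply_moves", "kwargs": {"targets": [{"translation": [0,0,0.005],"twist": 0,"hand": 0},{"translation": [0,0,0],"twist": 0,"hand": 0}]}}

```text
time: 20.15
tool_pos: [0.5281, 0.1495, 0.1861]
tool_rot: [-0.0, 1.0, -0.012, 0.0]
contact_force: [-0.4, -0.2, -1.3]
gripper_width: 0.102
grasp_force: 59.4
```

{"fn": "apply_moves", "kwargs": {"targets": [{"translation": [0,0,0.005],"twist": 0,"hand": 0},{"translation": [0,0,0],"twist": 0,"hand": 0}]}}

```text
time: 20.35
tool_pos: [0.5282, 0.1495, 0.1858]
tool_rot: [-0.0, 1.0, -0.012, 0.0]
contact_force: [-2.1, 0.6, 0.5]
gripper_width: 0.1
grasp_force: 59.6
```

The bar carries the weight now, with Fz ≥ 0 on the wrist. The small side force of -2 N says I'm about 0.5–1 mm too far in +x, so I'm easing it off before opening.

{"fn": "apply_moves", "kwargs": {"targets": [{"translation": [-0.005,0,0],"twist": 0,"hand": 0},{"translation": [0,0,0],"twist": 0,"hand": 0},{"translation": [0,0,0],"twist": 0,"hand": 0}]}}

```text
time: 20.65
tool_pos: [0.5281, 0.1495, 0.1858]
tool_rot: [-0.0, 1.0, -0.012, 0.001]
contact_force: [2.2, 0.2, 1.4]
gripper_width: 0.103
grasp_force: 59.7
```

{"fn": "apply_moves", "kwargs": {"targets": [{"translation": [-0.004,0,0],"twist": 0,"hand": 0},{"translation": [0,0,0],"twist": 0,"hand": 0},{"translation": [0,0,0],"twist": 0,"hand": 0}]}}

```text
time: 20.95
tool_pos: [0.5276, 0.1495, 0.1857]
tool_rot: [-0.0, 1.0, -0.012, 0.001]
contact_force: [3.4, -0.3, 1.5]
gripper_width: 0.102
grasp_force: 59.7
```

{"fn": "apply_moves", "kwargs": {"targets": [{"translation": [0.005,0,0],"twist": 0,"hand": 0},{"translation": [0,0,0],"twist": 0,"hand": 0},{"translation": [0,0,0],"twist": 0,"hand": 0}]}}

```text
time: 21.25
tool_pos: [0.5277, 0.1495, 0.1855]
tool_rot: [-0.0, 1.0, -0.012, 0.0]
contact_force: [1.3, -0.7, 3.4]
gripper_width: 0.105
grasp_force: 60.0
```

Run:
```python
from h import *
s=state();print(s['time'],s['tool_pos'],s['contact_force'],s['ft_torque'])
a=snap('side','s5');c=snap('scene','sc5')
z=lambda im,u,v,w,h:cv2.resize(im[v:v+h,u:u+w,::-1],(400,300),interpolation=cv2.INTER_CUBIC)
cv2.imwrite('pics/c5.png',np.hstack([z(a,180,185,120,90),z(c,310,140,80,60)]))
```

```text
21.25 [0.52769794 0.14954154 0.18552369] [ 1.34239959 -0.70102384  3.35737124] [-7.68072685e-05 -1.56872958e-01  5.80376027e-02]
```

View pics/c5.png

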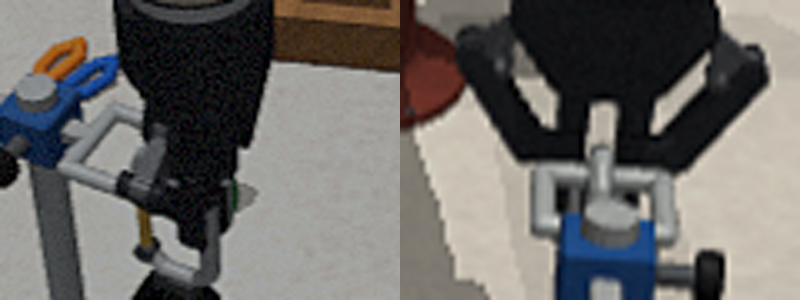

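The bow is over the bar with the brass gate upright and shut (crop (147,220)). Easing the downward push by 0.4 mm, then opening.

{"fn": "apply_moves", "kwargs": {"targets": [{"translation": [0,0,-0.004],"twist": 0,"hand": 0},{"translation": [0,0,0],"twist": 0,"hand": 0},{"translation": [0,0,0],"twist": 0,"hand": 0}]}}

```text
time: 21.65
tool_pos: [0.5276, 0.1495, 0.1856]
tool_rot: [-0.0, 1.0, -0.012, 0.0]
contact_force: [1.6, -0.3, 3.1]
gripper_width: 0.108
grasp_force: 60.0
```

{"fn": "apply_moves", "kwargs": {"targets": [{"translation": [0,0,0],"twist": 0,"hand": 0.15},{"translation": [0,0,0],"twist": 0,"hand": 0.2},{"translation": [0,0,0],"twist": 0,"hand": 0.3},{"translation": [0,0,0],"twist": 0,"hand": 0.45},{"translation": [0,0,0],"twist": 0,"hand": 0.5},{"translation": [0,0,0],"twist": 0,"hand": 0.5}]}}

```text
time: 22.25
tool_pos: [0.5275, 0.1495, 0.1855]
tool_rot: [-0.0, 1.0, -0.012, -0.0]
contact_force: [0.7, -1.0, 0.4]
gripper_width: 0.498
grasp_force: 0.0
```

{"fn": "apply_moves", "kwargs": {"targets": [{"translation": [0,0,0],"twist": 0,"hand": 0.5},{"translation": [0,0,-0.05],"twist": 0,"hand": 0.5},{"translation": [0,0,-0.15],"twist": 0,"hand": 0.5},{"translation": [0,0,-0.2],"twist": 0,"hand": 0.5},{"translation": [0,0,-0.3],"twist": 0,"hand": 0.5},{"translation": [0,0,-0.3],"twist": 0,"hand": 0.5},{"translation": [-0.3,0,0],"twist": 0,"hand": 0.5},{"translation": [-0.4,0,0],"twist": 0,"hand": 0.5}]}}

```text
time: 23.05
tool_pos: [0.4584, 0.1512, 0.2889]
tool_rot: [-0.0, 1.0, -0.013, 0.002]
contact_force: [0.2, -0.2, 0.1]
gripper_width: 0.502
grasp_force: 0.0
```

{"fn": "apply_moves", "kwargs": {"targets": [{"translation": [-0.4,0,0],"twist": 0,"hand": 0.5},{"translation": [0,0,0],"twist": 0,"hand": 0.5},{"translation": [0,0,0],"twist": 0,"hand": 0.5},{"translation": [0,0,0],"twist": 0,"hand": 0.5},{"translation": [0,0,0],"twist": 0,"hand": 0.5},{"translation": [0,0,0],"twist": 0,"hand": 0.5},{"translation": [0,0,0],"twist": 0,"hand": 0.5},{"translation": [0,0,0],"twist": 0,"hand": 0.5}]}}

```text
time: 23.85
tool_pos: [0.4179, 0.1521, 0.2854]
tool_rot: [0.0, 1.0, -0.012, -0.0]
contact_force: [-0.4, 0.7, 0.8]
gripper_width: 0.501
grasp_force: 0.0
```

Run:
```python
from h import *
s=state();print(s['time'],s['tool_pos'],s['contact_force'])
a=snap('side','s6');c=snap('scene','sc6')
D=[]
for k in range(6): 
    b=grab_frame('side');d=cv2.absdiff(cv2.GaussianBlur(a,(5,5),0),cv2.GaussianBlur(b,(5,5),0))[180:320,170:270]; D.append((int(d.max()),float(d.mean().round(2))))
print(D)
z=lambda im,u,v,w,h:cv2.resize(im[v:v+h,u:u+w,::-1],(400,300),interpolation=cv2.INTER_CUBIC)
cv2.imwrite('pics/c6.png',np.vstack([np.hstack([z(a,150,185,160,120),z(c,290,140,160,120)]),np.hstack([z(a,0,0,512,384),z(c,0,0,512,384)])]))
```

```text
23.85 [0.41785106 0.15212439 0.28541636] [-0.3800937   0.65720147  0.81804317]
[(8, 0.65), (7, 0.64), (11, 0.65), (8, 0.65), (8, 0.65), (8, 0.64)]
```

View pics/c6.png

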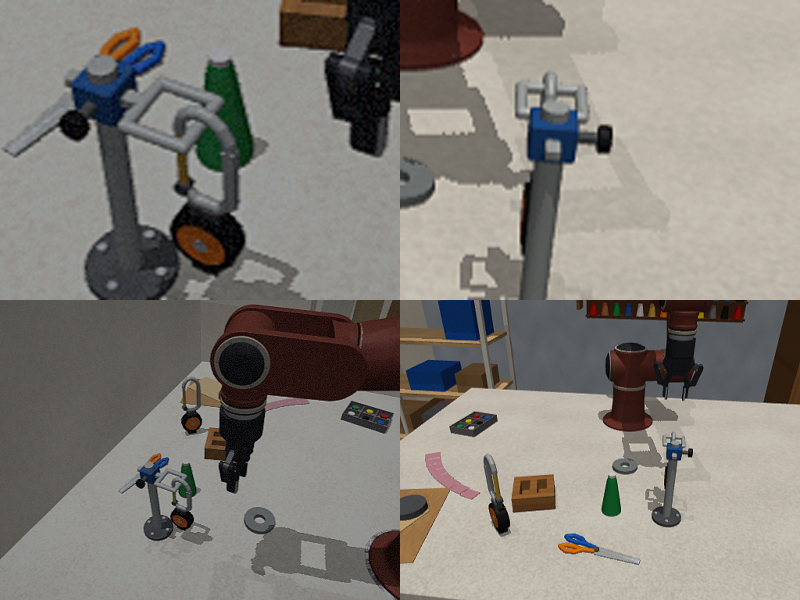

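The reel hangs upright on the bar with its gate shut (crop (183,160)), and the frame differences show it is still. The cone, weight and shears look unmoved, and the arm is clear. Handing in.

```bash
python3 -c "
from plant import *
print(job_done())"
```

```text
the job is handed in; nothing more can be done
None
```

The smaller reel now hangs upright and still on the loop's front bar with its gate shut; the loop took about 11 N at most by the wrist readings, the cone, ring weight and shears look unmoved, and I handed the job in at about 24 s.

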